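Clear the gluing jig and hold the neck blank ready over it

ROBOT

A 6-joint arm with a two-finger parallel gripper is mounted at the origin on the work surface. World frame = base frame: x ahead of the robot, y to its left, z up, the work surface at z = 0. Lengths are in m, angles in rad, forces in N, time in s.
With the tool pointing down it reaches from about 0.35 to 0.85 m from the base axis. Payload 8.1 kg.
Tool frame: the origin (TCP) lies on the mounting face of the last link; the fingertips stand 186 mm ahead of it and the grasp point (between the pads) lies 167 mm ahead of it; z points along the fingers, y is the line along which they close (so a half turn about z gives the same grasp; the last joint's range is limited). The gripper opens to 93 mm and grips with 3 to 60 N. Pads are 15 mm wide; open, the fingers measure 128 mm over their backs; the gripper's body (75 mm by 188 mm) begins 65 mm behind the grasp point.
Start: joints at [-1.383, 0.13, 1.488, -0, 1.523, -0.085], TCP at [0.162, -0.578, 0.405] pointing down, gripper open.
Joint ranges: [-2.96, 2.96], [-0.89, 2.26], [0.02, 2.5], [-1.34, 4.48], [0, 2.73], [-2.66, 2.66]. Speed limits (rad/s): [2.39, 2.39, 2.79, 3.14, 3.14, 3.14].

INTERFACE

Orientations are given as a rotation vector (axis times angle).
In Python, from plant import read_state, read_camera, camera_params, close_job gives the robot as it stands. The module is installed in compiled form; this text tells all that it offers.
- The arm moves only by the tool servo_tool, never from a script. Its argument "increments" is a list of rows, each an object with "slide": the shift along the tool's x, y, z in mm, a list of three; "dr": the turn, a rotation vector about the tool's x, y, z in rad, a list of three; "jaw": the closure, from 0 (fully open) to 1 (shut). In form: [{"slide": [x, y, z], "dr": [ax, ay, az], "jaw": jaw}, ...]. A call has 1 to 20 rows; each row is the pose to reach, as a shift and turn from the pose commanded when the call began, along the tool's axes at that moment; what a row does not reach only later rows make up. A row lasts 1/10 s, in which the tool goes at most 50 mm and 8.59 degrees, less where a joint would pass 70% of its speed; a pose out of reach is approached as far as the arm can. A call with a gripper value outside its range is refused whole. The fingers move at their own pace and stop on an object; "force" is the grip in N (left out, the last holds). Time passes only in rows, so rows that repeat a pose let the fingers close. It gives the time, the measured TCP pose, the force, the opening and the grip force at its end, in the units of the state.
- read_state(): the state, without advancing time (a new reading comes with each control period).
- read_camera(name): name is "scene" or "top" or "wrist"; returns (picture, depth): 480x640x3 uint8, red, green, blue; 480x640 float32, m along the optical axis (not along the pixel's ray), 0 where there is no reading.
- camera_params(name): a dict with "fx", "fy", "cx", "cy" (pixels), "k1" (the pictures are not rectified: a ray, as slopes to the right and down, at radius r is drawn at 1 + k1 r^2 times it, then the intrinsics apply), "rvec" (rotation vector, rad) and "tvec" (3), from world to camera coordinates, as OpenCV has them. Camera axes: x right, y down, z forward; pixel columns grow to the right and rows downward; lengths in m; the calibration is good to about 2 mm. A picture is of the moment at which its call begins: read the wrist's pose just before it. camera_params takes no time and is no camera call; for the wrist camera it gives the pose at the moment of the call.
- close_job(): hands the job in; it is judged then, once.
The state is a dict: "t": time; "q": joint angles; "dq": joint speeds; "joint_torque": joint torques, N m; "tool_pos": TCP position; "orientation": TCP orientation; "force": force on the tool from outside, world axes, zero at the start; "wrist_torque": the same for the moment, N m; "opening": finger opening in m; "gripper_force": force on a finger pad.
Only numpy, scipy, OpenCV 4.12 (cv2) and the standard library are available. Lean on these libraries where they do the work, as an engineer would, in place of code of your own. Each camera call takes 0.05 s, during which the arm holds its last target. There are 200 camera calls.

TASK

I am about to glue a fingerboard to this instrument neck: first clear the two wood offcuts off the fingerboard in the gluing jig into the scrap bin, then pick up the neck blank by its balance point and, keeping it level, hold it still about 5 cm above the fingerboard, lined up with it as it will be glued, heel at the stop-block end, so that I can brush on the glue underneath. Do not put it down or let it go: finish while holding it there level. Leave the block plane, the glue bottle and the drill where they stand.

Things in the scene. Friction and masses are not known exactly. Their poses are not given: they have to be found in the camera images.
- neck: Pale neck blank, 0.3-0.5 kg, 325 mm long, lying glue face down. Shaft 46 wide, 24 high, 230 long; at one end a steel-bolted heavy heel 58 long, 46 wide, rising to 54; at the other a thin head 95 long, 62 wide, sloping up 24. Origin: on the glue face under the balance point (on the bare shaft 103 from the heel end; centre of mass 21 above the face). x: heel to head, z up from the glue face.
- neck_heel (a point): Point on the neck's glue face, on the centreline, at the heel's end face (103 mm behind the balance point).
- neck_nut (a point): Point on the neck's glue face, on the centreline, where the shaft ends and the head begins (230 mm from the heel end).
- jig: Fixed gluing jig: plywood 325 x 110 x 18 mm; along its middle a black fingerboard 230 x 46 x 6, top 24 above the bench. At its heel end a wooden stop block 22 x 66, top 44. Two steel dowels (8 thick, top 32) 28.5 either side of the middle, 8 in from each fingerboard end. Origin: at bench level below where the neck's origin belongs, 103 from the fingerboard's heel end. x: heel to nut end, z up.
- jig_heel (a point): Point on the fingerboard's upper face, on the centreline at its heel end, by the stop block; the neck's heel point belongs straight above it.
- jig_nut (a point): Point on the fingerboard's upper face, on the centreline at its nut end, 230 mm from the heel end; the neck's nut point belongs straight above it.
- offcut_long: Loose pale wood offcut lying on the fingerboard: a stick 46 mm long (x), 16 mm wide (y), 15 mm high, its +x end cut slanting. Origin: centre of its underside.
- offcut_wedge: Loose pale wood offcut lying on the fingerboard: a stubby wedge 34 mm long (x), 24 mm wide (y, sides parallel and upright), its top sloping from 22 mm high at -x to 13 mm at +x. Origin: centre of its underside.
- bin: The scrap bin, fixed to the bench: an open grey box 150 mm (x) by 140 mm (y), 75 mm high, walls and floor 4 mm. Origin: centre of its underside, z up.
- plane: Bystander: a small cast-iron block plane with brass cap and knob, 156 mm long, 50 mm wide, 52 mm high. Origin: centre of its sole.
- glue_bottle: Bystander: a white plastic glue bottle, 56 mm thick and 155 mm high, standing. Origin: centre of its base.
- drill: Bystander: a cordless drill standing on its battery, 195 mm high, about 200 mm long, chuck towards its x. Origin: centre of the battery's underside.

How it is judged:
By the outcome, as a careful person would: the job done as asked, in the order asked, and still so for the second after the job is handed in, while the arm keeps its last pose, push and grip.
It also fails if it takes over 67 s, if anything falls off the work surface, if the arm or the gripper's body presses on something with over 40 N, if the wrist force passes 120 N, or if a joint passes its speed limit or range.

## Working session

There is one attempt and no reset: what is moved stays moved. The work goes in short steps, Python scripts to look and compute and a tool call to move; the robot and the scene stay as the last step left them, time stands still between calls to the robot, and variables do not carry over. Pictures are saved under pics/ and viewed, at most 10 in all, crops included, and the job is handed in when it is done.

Besides the shell and the picture viewer there is one more tool, called after ">>>" in YAML: its name, and indented under it one key for each argument. servo_tool: Moves the arm, as the interface text tells. Its arguments: {"type":"object","properties":{"increments":{"type":"array"},"force":{"type":"number"}},"required":["increments"]}

```bash
mkdir -p pics
cat > h.py <<'E'
import numpy as np, cv2
from scipy.spatial.transform import Rotation as R
from plant import *
def cam(n):
    p=camera_params(n); return p, R.from_rotvec(np.ravel(p['rvec'])).as_matrix(), np.ravel(p['tvec'])
def slopes(p,uv):
    K=np.array([[p['fx'],0,p['cx']],[0,p['fy'],p['cy']],[0,0,1.]])
    return cv2.undistortPoints(np.array(uv,float).reshape(-1,1,2),K,np.array([p['k1'],0,0,0.])).reshape(-1,2)
def ray(c,uv):
    p,Rm,t=c; s=slopes(p,uv); d=np.c_[s,np.ones(len(s))]@Rm; return -Rm.T@t, d
def plane(c,uv,z):
    o,d=ray(c,uv); return o+d*((z-o[2])/d[:,2])[:,None]
def bydepth(c,uv,D):
    o,d=ray(c,uv); return o+d*np.array([D[int(v),int(u)] for u,v in uv])[:,None]
def cloud(c,D):
    v,u=np.mgrid[0:480,0:640]; uv=np.c_[u.ravel(),v.ravel()]; o,d=ray(c,uv)
    return (o+d*D.reshape(-1,1)).reshape(480,640,3)
def snap(n,f):
    c=cam(n); I,D=read_camera(n); cv2.imwrite(f'pics/{f}.png',I[:,:,::-1]); np.savez(f'pics/{f}.npz',I=I,D=D,R=c[1],t=c[2],**{k:c[0][k] for k in('fx','fy','cx','cy','k1')}); return c,I,D
def load(f):
    z=np.load(f'pics/{f}.npz'); return (({k:float(z[k]) for k in('fx','fy','cx','cy','k1')},z['R'],z['t']),z['I'],z['D'])
E
python3 - <<'E'
from h import *
for n in('top','scene'):
    c,I,D=snap(n,n+'0'); print(n,-c[1].T@c[2],c[0]['fx'],c[1][2],(D==0).mean())
s=read_state(); print(s['t'],s['tool_pos'],s['orientation'],s['opening'])
E
```

```text
top [0.38585409 0.01053352 1.32043691] 513.0003993948341 [ 0.16934177  0.00876875 -0.98551838] 0.003916015625
scene [ 1.34449472 -0.49467459  0.94922082] 529.3814651571454 [-0.58373631  0.40617352 -0.70304694] 0.003935546875
0.1 [ 0.16163405 -0.57760805  0.40378067] [-3.11076423e+00 -4.26943094e-01  1.62369810e-04] 0.09311713444314326
```

View pics/top0.png

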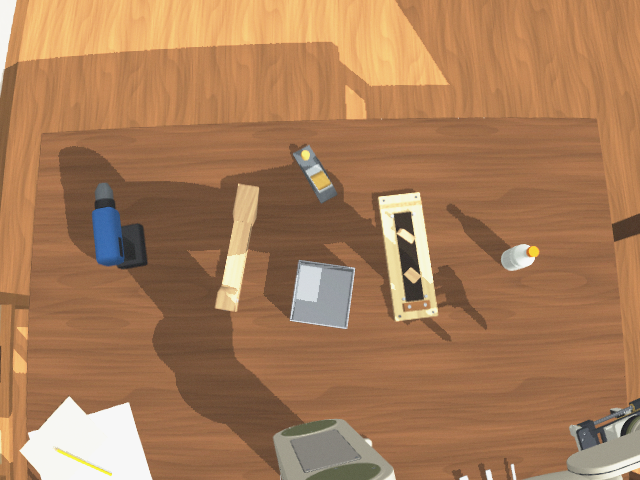

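View pics/scene0.png

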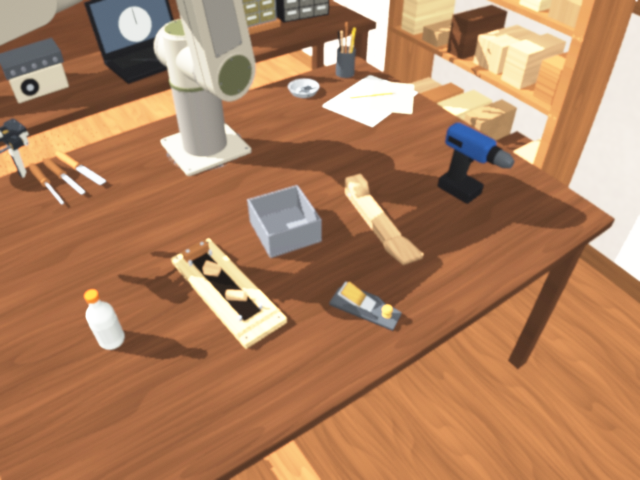

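The top view shows the neck at (238,248) with its heel at (228,300). The jig is at (408,257) with its stop block at (416,305), the long offcut at (405,236), the wedge at (412,275) and the bin at (322,295). The scene view agrees. The heel and the stop block are both on the robot side.

Run:
```python
from h import *
T=load('top0'); S=load('scene0')
P=cloud(T[0],T[2]); Q=cloud(S[0],S[2])
def rect(m,P):
    q=P[m][:,:2]; r=cv2.minAreaRect((q*1000).astype(np.float32)); return np.round(r[0],1),np.round(r[1],1),round(r[2],1),m.sum()
def roi(x0,y0,x1,y1):
    m=np.zeros((480,640),bool); m[y0:y1,x0:x1]=1; return m
for n,z in(('table',P[roi(450,170,480,190)][:,2]),): print(n,np.median(z))
print('jig',rect(roi(365,180,450,330)&(P[:,:,2]>.010)&(P[:,:,2]<.06),P))
I=T[1].astype(int); dark=(I.sum(2)<130)&roi(390,205,430,305)&(P[:,:,2]>.012)
print('board',rect(dark,P))
n=roi(205,175,270,320)&(P[:,:,2]>.012); print('neck',rect(n,P))
print('binrim',rect(roi(280,250,365,340)&(P[:,:,2]>.06),P))
for nm,(u,v) in dict(long=(405,236),wedge=(412,275),shaft=(239,255),heel=(228,298),head=(246,200),stop=(416,306),binfl=(322,295),ply=(395,280)).items():
    a=np.median(P[v-2:v+3,u-2:u+3].reshape(-1,3),0); print(nm,a.round(4))
for nm,(u,v) in dict(long=(236,296),wedge=(211,270),shaft=(375,215),stop=(196,250),ply=(262,325)).items():
    print('S',nm,np.median(Q[v-2:v+3,u-2:u+3].reshape(-1,3),0).round(4))
# two-view triangulated check for tops
def tri(a,b):
    o1,d1=ray(T[0],[a]);o2,d2=ray(S[0],[b]);A=np.c_[d1[0],-d2[0]];s=np.linalg.lstsq(A,o2-o1,rcond=None)[0];return ((o1+d1[0]*s[0]+o2+d2[0]*s[1])/2).round(3)
print(tri((405,236),(236,296)),tri((412,275),(211,270)))
s=read_state();p=camera_params('wrist');Rt=R.from_rotvec(s['orientation']).as_matrix();Rc=R.from_rotvec(np.ravel(p['rvec'])).as_matrix()
print('wristcam in tool',Rt.T@(-Rc.T@np.ravel(p['tvec'])-s['tool_pos'])); print((Rt.T@Rc.T).round(3),p['fx']); print(Rt.round(3))
```

```text
table 0.0009770896219853942
jig (array([ 568.4, -251.1]), array([327.1, 175.1]), 4.7, np.int64(5316))
board (array([ 601.1, -196.8]), array([65.9,  0. ]), -171.5, np.int64(2))
neck (array([574.5, 115.1]), array([265.2, 340.3]), 81.1, np.int64(2606))
binrim (array([465.2,   3.7]), array([140.6, 158.9]), 80.6, np.int64(480))
long [ 0.612  -0.2116  0.0385]
wedge [ 0.5117 -0.2234  0.0414]
shaft [0.5759 0.2135 0.0243]
heel [0.4651 0.2367 0.0536]
head [0.7192 0.1944 0.0308]
stop [ 0.4339 -0.2292  0.0449]
binfl [0.4701 0.0035 0.0051]
ply [ 0.5024 -0.1833  0.0191]
S long [ 0.6233 -0.2171  0.0371]
S wedge [ 0.5232 -0.2294  0.0398]
S shaft [0.5776 0.2181 0.024 ]
S stop [ 0.4463 -0.2307  0.0418]
S ply [ 0.7129 -0.2038  0.0174]
[ 0.614 -0.214  0.025] [ 0.513 -0.226  0.027]
wristcam in tool [ 0.0697267  -0.00093141  0.02059384]
[[-0.    -0.968 -0.251]
 [ 1.    -0.    -0.   ]
 [ 0.    -0.251  0.968]] 414.97477720306875
[[ 0.963  0.269 -0.   ]
 [ 0.269 -0.963  0.002]
 [ 0.    -0.002 -1.   ]]
```

>>> servo_tool:
  increments:
    - {"slide":[480,-238,0],"dr":[0,0,0.19],"jaw":0}
    - {"slide":[480,-238,0],"dr":[0,0,0.19],"jaw":0}
    - {"slide":[480,-238,0],"dr":[0,0,0.19],"jaw":0}
    - {"slide":[480,-238,0],"dr":[0,0,0.19],"jaw":0}
    - {"slide":[480,-238,0],"dr":[0,0,0.19],"jaw":0}
    - {"slide":[480,-238,0],"dr":[0,0,0.19],"jaw":0}
    - {"slide":[480,-238,0],"dr":[0,0,0.19],"jaw":0}
    - {"slide":[480,-238,0],"dr":[0,0,0.19],"jaw":0}
    - {"slide":[480,-238,0],"dr":[0,0,0.19],"jaw":0}
    - {"slide":[480,-238,0],"dr":[0,0,0.19],"jaw":0}
    - {"slide":[480,-238,0],"dr":[0,0,0.19],"jaw":0}
    - {"slide":[480,-238,0],"dr":[0,0,0.19],"jaw":0}
    - {"slide":[480,-238,0],"dr":[0,0,0.19],"jaw":0}
    - {"slide":[480,-238,0],"dr":[0,0,0.19],"jaw":0}
    - {"slide":[480,-238,0],"dr":[0,0,0.19],"jaw":0}
    - {"slide":[480,-238,0],"dr":[0,0,0.19],"jaw":0}

```text
t: 1.7
tool_pos: [0.5591, -0.2203, 0.4049]
orientation: [3.139, 0.127, 0.0]
force: [0.6, 0.1, -0.2]
opening: 0.0926
gripper_force: 0.0
```

Run:
```python
from h import *
s=read_state();c,I,D=snap('wrist','w1');print(s['t'],s['tool_pos'],s['orientation'],s['force'])
P=cloud(c,D);print(np.median(P[:60,:60,2]))
```

```text
1.7 [ 0.55912132 -0.22030916  0.40485974] [3.13887272e+00 1.27211313e-01 1.22362191e-04] [ 0.61612807  0.13015539 -0.17252866]
-0.0003465663748095371
```

View pics/w1.png

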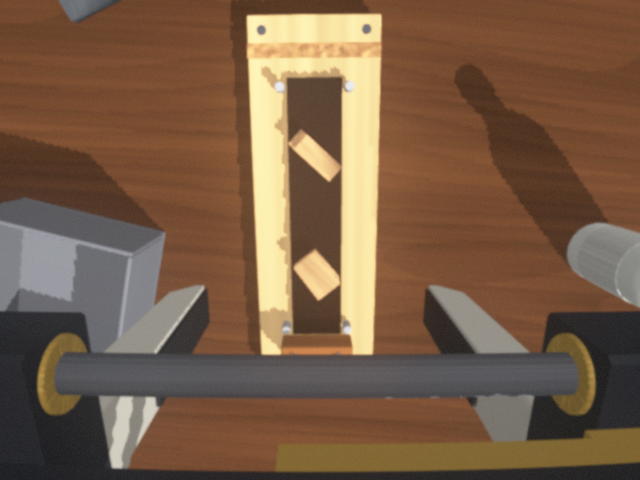

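The wrist view shows the fingerboard with corners near (288,78), (342,78), (293,335) and (341,335). The long offcut is at (315,155), the wedge at (317,275), and the stop block at (316,344).

Run:
```python
from h import *
c,I,D=load('w1'); P=cloud(c,D); G=I.astype(int)
def part(m):
    k,l,st,_=cv2.connectedComponentsWithStats(m.astype(np.uint8)); return l==1+np.argmax(st[1:,4])
roi=np.zeros((480,640),bool); roi[72:342,280:350]=1
off=np.zeros_like(roi); off[100:320,284:346]=1
board=roi&(G.sum(2)<190)&(P[:,:,2]>.012); 
b=part(cv2.morphologyEx((roi&(P[:,:,2]>.0215)).astype(np.uint8),cv2.MORPH_OPEN,np.ones((9,9))))
for nm,m in(('dark',part(board)),):
    ct=max(cv2.findContours(m.astype(np.uint8),cv2.RETR_EXTERNAL,cv2.CHAIN_APPROX_NONE)[0],key=cv2.contourArea)
    h=cv2.convexHull(ct)[:,0]; q=plane(c,h,np.median(P[m][:,2])); r=cv2.minAreaRect((q[:,:2]*1000).astype(np.float32)); print(nm,np.median(P[m][:,2]),r,cv2.boxPoints(r).round(1).tolist())
for nm,(y0,y1) in dict(long=(120,190),wedge=(240,310)).items():
    m=off.copy(); m[:y0]=0;m[y1:]=0; m=part(m&(P[:,:,2]>.029)); q=P[m]
    r=cv2.minAreaRect((q[:,:2]*1000).astype(np.float32)); print(nm,m.sum(),r,'z',np.percentile(q[:,2],[5,50,95]).round(4))
    cc=q.mean(0);A=np.c_[q[:,:2]-cc[:2],np.ones(len(q))];print(' slope',np.linalg.lstsq(A,q[:,2],rcond=None)[0].round(3),cv2.boxPoints(r).round(0).tolist())
```

```text
dark 0.023380128108321963 ((463.8424987792969, -227.0277862548828), (25.642343521118164, 41.855735778808594), 4.649606227874756) [[449.3999938964844, -207.1999969482422], [452.79998779296875, -248.89999389648438], [478.29998779296875, -246.8000030517578], [474.8999938964844, -205.10000610351562]]
long 1037 ((615.622314453125, -214.79173278808594), (43.633506774902344, 18.329275131225586), 50.59347152709961) z [0.0331 0.0384 0.0397]
 slope [ 0.624 -0.45   0.04 ] [[595.0, -226.0], [609.0, -237.0], [637.0, -204.0], [622.0, -192.0]]
wedge 1223 ((558.282958984375, -211.8985137939453), (135.1726531982422, 37.18663024902344), 13.885222434997559) z [0.0339 0.0405 0.045 ]
 slope [ 1.302 -0.492  0.042] [[488.0, -210.0], [497.0, -246.0], [628.0, -214.0], [619.0, -178.0]]
```

```bash
cat >> h.py <<'E'
def big(m):
    m=cv2.morphologyEx(m.astype(np.uint8),cv2.MORPH_OPEN,np.ones((3,3))); c=cv2.findContours(m,cv2.RETR_EXTERNAL,cv2.CHAIN_APPROX_NONE)[0]; return max(c,key=cv2.contourArea)[:,0]
def prect(c,px,z):
    q=plane(c,px,z); return cv2.minAreaRect((q[:,:2]*1000).astype(np.float32))
E
python3 - <<'E'
from h import *
c,I,D=load('w1'); P=cloud(c,D); G=I.astype(int); Rr=G[:,:,0]
print('R',Rr[110,315],Rr[220,315],Rr[320,315],Rr[155,315],Rr[275,317],Rr[200,270],Rr[275,335])
roi=np.zeros((480,640),bool); roi[66:345,280:350]=1
ct=big(roi&(Rr<110)); print('px',ct.min(0),ct.max(0))
r=prect(c,cv2.convexHull(ct)[:,0],.024); print('board',r,cv2.boxPoints(r).round(1).tolist())
# row edges of board
L=[];Rg=[]
for v in list(range(95,125,3))+list(range(195,240,3))+list(range(300,320,3)):
    x=np.where((Rr[v]<110)&roi[v])[0]; L.append((x.min()-.5,v)); Rg.append((x.max()+.5,v))
a=plane(c,L,.024);b=plane(c,Rg,.024);m=(a+b)/2; k=np.polyfit(m[:,0],m[:,1],1); print('mid',k,np.degrees(np.arctan(k[0])),'w',np.linalg.norm(a-b,axis=1).round(4))
for nm,(y0,y1) in dict(long=(115,195),wedge=(240,312)).items():
    m=np.zeros_like(roi);m[y0:y1,288:342]=1;m&=Rr>110; ct=big(m); mm=np.zeros((480,640),np.uint8);cv2.drawContours(mm,[ct[:,None]],-1,1,-1);mm=cv2.erode(mm,np.ones((5,5)))>0
    q=P[mm];z=np.median(q[:,2]);cc=q.mean(0);A=np.c_[q[:,:2]-cc[:2],np.ones(len(q))]
    print(nm,ct.min(0),ct.max(0),'z',np.percentile(q[:,2],[5,50,95]).round(4),'slope',np.linalg.lstsq(A,q[:,2],rcond=None)[0].round(3))
    r=prect(c,ct,z);print('  ',r,'lower',prect(c,ct,z-.008)[0])
E
python3 -c "
import cv2;i=cv2.imread('pics/w1.png')[60:360,250:380];cv2.imwrite('pics/w1c.png',cv2.resize(i,None,fx=2,fy=2))"
```

```text
R 92 96 79 249 238 253 242
px [290 151] [339 271]
board ((565.2105102539062, -217.69921875), (107.43373107910156, 42.6650276184082), 5.416385173797607) [[509.70001220703125, -201.5], [513.7000122070312, -244.0], [620.7000122070312, -233.89999389648438], [616.7000122070312, -191.39999389648438]]
mid [ 0.08919499 -0.26841135] 5.097008052471705 w [0.0438 0.0438 0.0439 0.044  0.044  0.0433 0.0433 0.0434 0.0434 0.0435
 0.0426 0.0427 0.0428 0.0428 0.0429 0.043  0.0431 0.0432 0.0432 0.0433
 0.0434 0.0435 0.0435 0.0436 0.0428 0.0437 0.0438 0.0438 0.0439 0.044
 0.0441 0.0442]
long [288 129] [341 181] z [0.03   0.0383 0.0398] slope [ 0.912 -0.706  0.039]
   ((615.1395263671875, -214.01011657714844), (49.57695007324219, 19.019502639770508), 53.59783935546875) lower (614.8338012695312, -214.01661682128906)
wedge [288 240] [341 311] z [0.0286 0.0403 0.0448] slope [ 1.301 -0.264  0.041]
   ((511.94134521484375, -221.94996643066406), (65.36494445800781, 46.5799446105957), 3.6382229328155518) lower (509.2337951660156, -222.14112854003906)
```

View pics/w1c.png

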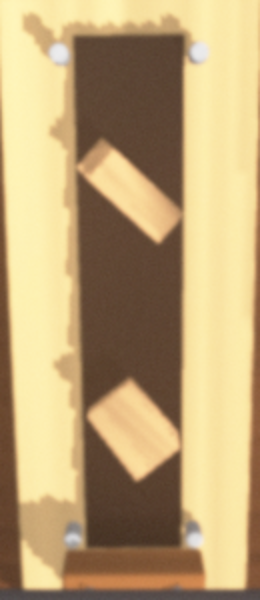

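The crop puts the wedge's corners at (315,249), (340.5,280), (318.5,300) and (294,267.5). The long stick's corners are (300,129), (341,167.5), (330,181.5) and (289,144), with its slanted end at the upper left. The fingerboard's ends are at rows 77.5 and about 333.

Run:
```python
from h import *
c,I,D=load('w1'); P=cloud(c,D)
def show(n,px,z):
    q=plane(c,px,z)*1000; print(n,q[:,:2].round(1).tolist(),'ctr',q.mean(0)[:2].round(1),'sides',[ (np.linalg.norm(q[(i+1)%4]-q[i]).round(1), np.degrees(np.arctan2(*(q[(i+1)%4]-q[i])[1::-1])).round(1)) for i in range(4)])
w=[(315,249),(340.5,280),(318.5,300),(294,267.5)]; l=[(300,129),(341,167.5),(330,181.5),(289,144)]
show('wedge',w,.041);show('long',l,.039)
show('board',[(287.3,77.5),(342.5,77.5),(341.5,333.5),(292.3,333.5)],.024)
for n,px in(('wedge',w),('long',l)):
    m=np.array(px).mean(0)
    print(n,[ (tuple((m+.6*(np.array(p)-m)).astype(int)),float(P[int(m[1]+.6*(p[1]-m[1])),int(m[0]+.6*(p[0]-m[0])),2].round(4))) for p in px])
```

```text
wedge [[537.2, -220.2], [511.0, -244.7], [490.9, -227.1], [519.2, -203.4]] ctr [ 514.6 -223.8] sides [(np.float64(35.8), np.float64(-136.9)), (np.float64(26.8), np.float64(138.9)), (np.float64(36.9), np.float64(39.9)), (np.float64(24.6), np.float64(-43.0))]
long [[635.2, -200.2], [607.4, -236.0], [595.2, -228.0], [622.8, -192.2]] ctr [ 615.2 -214.1] sides [(np.float64(45.3), np.float64(-127.9)), (np.float64(14.5), np.float64(146.7)), (np.float64(45.2), np.float64(52.5)), (np.float64(14.9), np.float64(-32.8))]
board [[675.7, -186.2], [679.3, -231.3], [451.8, -252.4], [448.0, -205.7]] ctr [ 563.7 -218.9] sides [(np.float64(45.2), np.float64(-85.4)), (np.float64(228.6), np.float64(-174.7)), (np.float64(46.8), np.float64(94.6)), (np.float64(228.6), np.float64(4.9))]
wedge [((np.int64(315), np.int64(259)), 0.0369), ((np.int64(331), np.int64(277)), 0.0426), ((np.int64(317), np.int64(289)), 0.0436), ((np.int64(303), np.int64(270)), 0.0377)]
long [((np.int64(306), np.int64(139)), 0.0384), ((np.int64(330), np.int64(162)), 0.0381), ((np.int64(324), np.int64(171)), 0.0398), ((np.int64(299), np.int64(148)), 0.0384)]
```

```bash
cat >> h.py <<'E'
def go(*ws):
    """world tool-down waypoints (x,y,z mm, yaw deg) -> slide, dr from the present pose"""
    s=read_state(); R0=R.from_rotvec(s['orientation'])
    for x,y,z,w in ws:
        Rt=R.from_euler('z',w,degrees=True)*R.from_euler('x',180,degrees=True)
        print((x,y,z,w),'slide',R0.inv().apply(np.array([x,y,z])-1000*np.array(s['tool_pos'])).round(1),'dr',(R0.inv()*Rt).as_rotvec().round(4))
E
python3 - <<'E'
from h import *
print(read_state()['q'])
go((514,-223.5,260,41),(514,-223.5,213,41))
E
```

```text
[-4.60353786e-01  1.32895827e-01  1.48518482e+00 -1.00119670e-04
  1.52330584e+00  1.02920219e+00]
(514, -223.5, 260, 41) slide [-45.4  -0.4 144.9] dr [ 2.000e-04 -1.000e-04 -6.343e-01]
(514, -223.5, 213, 41) slide [-45.4  -0.4 191.9] dr [ 2.000e-04 -1.000e-04 -6.343e-01]
```

>>> servo_tool:
  increments:
    - {"slide":[-45.4,-0.4,145],"dr":[0,0,-0.634],"jaw":0.45}
    - {"slide":[-45.4,-0.4,145],"dr":[0,0,-0.634],"jaw":0.45}
    - {"slide":[-45.4,-0.4,145],"dr":[0,0,-0.634],"jaw":0.45}
    - {"slide":[-45.4,-0.4,145],"dr":[0,0,-0.634],"jaw":0.45}
    - {"slide":[-45.4,-0.4,145],"dr":[0,0,-0.634],"jaw":0.45}
    - {"slide":[-45.4,-0.4,145],"dr":[0,0,-0.634],"jaw":0.45}
    - {"slide":[-45.4,-0.4,160],"dr":[0,0,-0.634],"jaw":0.45}
    - {"slide":[-45.4,-0.4,175],"dr":[0,0,-0.634],"jaw":0.45}
    - {"slide":[-45.4,-0.4,183],"dr":[0,0,-0.634],"jaw":0.45}
    - {"slide":[-45.4,-0.4,188],"dr":[0,0,-0.634],"jaw":0.45}
    - {"slide":[-45.4,-0.4,191.5],"dr":[0,0,-0.634],"jaw":0.45}
    - {"slide":[-45.4,-0.4,191.5],"dr":[0,0,-0.634],"jaw":0.45}
  force: 20

```text
t: 2.95
tool_pos: [0.5144, -0.2225, 0.2127]
orientation: [-2.941, -1.102, 0.001]
force: [0.4, 0.4, 0.6]
opening: 0.0511
gripper_force: 0.0
```

>>> servo_tool:
  increments:
    - {"slide":[0,0,0],"dr":[0,0,0],"jaw":1}
    - {"slide":[0,0,0],"dr":[0,0,0],"jaw":1}
    - {"slide":[0,0,0],"dr":[0,0,0],"jaw":1}
    - {"slide":[0,0,0],"dr":[0,0,0],"jaw":1}
    - {"slide":[0,0,0],"dr":[0,0,0],"jaw":1}
    - {"slide":[0,0,0],"dr":[0,0,0],"jaw":1}
    - {"slide":[0,0,0],"dr":[0,0,0],"jaw":1}

```text
t: 3.65
tool_pos: [0.5147, -0.2227, 0.2136]
orientation: [2.942, 1.102, 0.001]
force: [0.4, 1.1, 3.6]
opening: 0.0239
gripper_force: 19.7
```

Run:
```python
from h import *
go((514,-223.5,310,41),(465,4,310,5),(465,4,237,5))
```

```text
(514, -223.5, 310, 41) slide [ -1.    0.2 -96.4] dr [ 0.0005 -0.0002  0.0012]
(465, 4, 310, 5) slide [ 111.5 -203.5  -96.5] dr [ 4.000e-04 -4.000e-04  6.295e-01]
(465, 4, 237, 5) slide [ 111.5 -203.6  -23.5] dr [ 4.000e-04 -4.000e-04  6.295e-01]
```

Opening of 23.9 mm matches the wedge's width, so it is gripped across its sides.

>>> servo_tool:
  increments:
    - {"slide":[0,0,-30],"dr":[0,0,0],"jaw":1}
    - {"slide":[0,0,-70],"dr":[0,0,0],"jaw":1}
    - {"slide":[0,0,-96],"dr":[0,0,0],"jaw":1}
    - {"slide":[22,-40,-96],"dr":[0,0,0.13],"jaw":1}
    - {"slide":[44,-80,-96],"dr":[0,0,0.26],"jaw":1}
    - {"slide":[66,-120,-96],"dr":[0,0,0.38],"jaw":1}
    - {"slide":[90,-164,-96],"dr":[0,0,0.5],"jaw":1}
    - {"slide":[111.5,-203.5,-96],"dr":[0,0,0.63],"jaw":1}
    - {"slide":[111.5,-203.5,-96],"dr":[0,0,0.63],"jaw":1}
    - {"slide":[111.5,-203.5,-60],"dr":[0,0,0.63],"jaw":1}
    - {"slide":[111.5,-203.5,-24],"dr":[0,0,0.63],"jaw":1}
    - {"slide":[111.5,-203.5,-24],"dr":[0,0,0.63],"jaw":1}
    - {"slide":[111.5,-203.5,-24],"dr":[0,0,0.63],"jaw":0.4}
    - {"slide":[111.5,-203.5,-24],"dr":[0,0,0.63],"jaw":0.4}
    - {"slide":[111.5,-203.5,-24],"dr":[0,0,0.63],"jaw":0.4}
    - {"slide":[111.5,-203.5,-24],"dr":[0,0,0.63],"jaw":0.4}
    - {"slide":[111.5,-203.5,-60],"dr":[0,0,0.63],"jaw":0.4}
    - {"slide":[111.5,-203.5,-96],"dr":[0,0,0.63],"jaw":0.4}
    - {"slide":[111.5,-203.5,-96],"dr":[0,0,0.63],"jaw":0.4}

```text
t: 5.55
tool_pos: [0.4671, 0.0038, 0.3156]
orientation: [3.137, 0.136, 0.016]
force: [1.3, 0.1, 0.7]
opening: 0.0556
gripper_force: 0.0
```

Run:
```python
from h import *
go((614.5,-214,310,53),(614.5,-214,213,53))
```

```text
(614.5, -214, 310, 53) slide [127.9 229.7   7.4] dr [ 0.006  -0.0086 -0.8381]
(614.5, -214, 213, 53) slide [126.9 229.6 104.3] dr [ 0.006  -0.0086 -0.8381]
```

>>> servo_tool:
  increments:
    - {"slide":[0,0,0],"dr":[0,0,0],"jaw":0.45}
    - {"slide":[0,0,0],"dr":[0,0,0],"jaw":0.45}

```text
t: 5.75
tool_pos: [0.4645, 0.004, 0.3085]
orientation: [-3.138, -0.136, 0.001]
force: [-0.9, 0.1, -0.1]
opening: 0.0516
gripper_force: 0.0
```

Run:
```python
from h import *
go((614.5,-214,310,53),(614.5,-214,213,53))
```

```text
(614.5, -214, 310, 53) slide [130.5 230.2  -1.7] dr [-6.000e-04  8.000e-04 -8.382e-01]
(614.5, -214, 213, 53) slide [130.6 230.2  95.3] dr [-6.000e-04  8.000e-04 -8.382e-01]
```

>>> servo_tool:
  increments:
    - {"slide":[18.6,32.9,0],"dr":[0,0,-0.12],"jaw":0.45}
    - {"slide":[37.3,65.8,0],"dr":[0,0,-0.24],"jaw":0.45}
    - {"slide":[55.9,98.7,0],"dr":[0,0,-0.36],"jaw":0.45}
    - {"slide":[74.6,131.5,0],"dr":[0,0,-0.48],"jaw":0.45}
    - {"slide":[93.3,164.4,0],"dr":[0,0,-0.6],"jaw":0.45}
    - {"slide":[112,197.3,10],"dr":[0,0,-0.72],"jaw":0.45}
    - {"slide":[130.5,230.2,30],"dr":[0,0,-0.838],"jaw":0.45}
    - {"slide":[130.5,230.2,50],"dr":[0,0,-0.838],"jaw":0.45}
    - {"slide":[130.5,230.2,60],"dr":[0,0,-0.838],"jaw":0.45}
    - {"slide":[130.5,230.2,70],"dr":[0,0,-0.838],"jaw":0.45}
    - {"slide":[130.5,230.2,80],"dr":[0,0,-0.838],"jaw":0.45}
    - {"slide":[130.5,230.2,88],"dr":[0,0,-0.838],"jaw":0.45}
    - {"slide":[130.5,230.2,92],"dr":[0,0,-0.838],"jaw":0.45}
    - {"slide":[130.5,230.2,95],"dr":[0,0,-0.838],"jaw":0.45}
    - {"slide":[130.5,230.2,95],"dr":[0,0,-0.838],"jaw":0.45}

```text
t: 7.25
tool_pos: [0.6149, -0.2138, 0.2143]
orientation: [2.811, 1.402, 0.0]
force: [0.3, -0.8, 0.4]
opening: 0.0511
gripper_force: 0.0
```

>>> servo_tool:
  increments:
    - {"slide":[0,0,0],"dr":[0,0,0],"jaw":1}
    - {"slide":[0,0,0],"dr":[0,0,0],"jaw":1}
    - {"slide":[0,0,0],"dr":[0,0,0],"jaw":1}
    - {"slide":[0,0,0],"dr":[0,0,0],"jaw":1}
    - {"slide":[0,0,0],"dr":[0,0,0],"jaw":1}
    - {"slide":[0,0,0],"dr":[0,0,0],"jaw":1}
    - {"slide":[0,0,0],"dr":[0,0,0],"jaw":1}

```text
t: 7.95
tool_pos: [0.6149, -0.214, 0.2143]
orientation: [2.812, 1.401, 0.0]
force: [-0.8, -0.3, 1.5]
opening: 0.0159
gripper_force: 20.0
```

Run:
```python
from h import *
go((465,4,310,5),(465,4,237,5))
```

```text
(465, 4, 310, 5) slide [  83.9 -250.9  -95.7] dr [ 1.000e-04 -1.000e-04  8.375e-01]
(465, 4, 237, 5) slide [  83.9 -250.9  -22.7] dr [ 1.000e-04 -1.000e-04  8.375e-01]
```

>>> servo_tool:
  increments:
    - {"slide":[0,0,-30],"dr":[0,0,0],"jaw":1}
    - {"slide":[0,0,-70],"dr":[0,0,0],"jaw":1}
    - {"slide":[0,0,-96],"dr":[0,0,0],"jaw":1}
    - {"slide":[14,-42,-96],"dr":[0,0,0.14],"jaw":1}
    - {"slide":[28,-84,-96],"dr":[0,0,0.28],"jaw":1}
    - {"slide":[42,-126,-96],"dr":[0,0,0.42],"jaw":1}
    - {"slide":[56,-168,-96],"dr":[0,0,0.56],"jaw":1}
    - {"slide":[70,-210,-96],"dr":[0,0,0.7],"jaw":1}
    - {"slide":[84,-251,-96],"dr":[0,0,0.838],"jaw":1}
    - {"slide":[84,-251,-96],"dr":[0,0,0.838],"jaw":1}
    - {"slide":[84,-251,-60],"dr":[0,0,0.838],"jaw":1}
    - {"slide":[84,-251,-23],"dr":[0,0,0.838],"jaw":1}
    - {"slide":[84,-251,-23],"dr":[0,0,0.838],"jaw":1}
    - {"slide":[84,-251,-23],"dr":[0,0,0.838],"jaw":0.4}
    - {"slide":[84,-251,-23],"dr":[0,0,0.838],"jaw":0.4}
    - {"slide":[84,-251,-23],"dr":[0,0,0.838],"jaw":0.4}
    - {"slide":[84,-251,-23],"dr":[0,0,0.838],"jaw":0.4}
    - {"slide":[84,-251,-60],"dr":[0,0,0.838],"jaw":0.4}
    - {"slide":[84,-251,-96],"dr":[0,0,0.838],"jaw":0.4}
    - {"slide":[84,-251,-96],"dr":[0,0,0.838],"jaw":0.4}

```text
t: 9.95
tool_pos: [0.4672, 0.004, 0.3167]
orientation: [3.137, 0.136, 0.016]
force: [1.0, -0.4, 1.2]
opening: 0.0557
gripper_force: 0.0
```

>>> servo_tool:
  increments:
    - {"slide":[0,0,0],"dr":[0,0,0],"jaw":0.2}
    - {"slide":[0,0,0],"dr":[0,0,0],"jaw":0}

```text
t: 10.15
tool_pos: [0.4646, 0.0042, 0.3095]
orientation: [-3.138, -0.136, 0.002]
force: [0.8, -0.3, -1.2]
opening: 0.0673
gripper_force: 0.0
```

Run:
```python
from h import *
s=read_state();print(s['tool_pos'],s['opening'])
T=load('top0'); I=T[1].astype(int); P=cloud(T[0],T[2])
go((550,215,420,-10))
```

```text
[0.46464349 0.00420345 0.30949818] 0.06733993674983829
(550, 215, 420, -10) slide [ 103.2 -202.6 -110.6] dr [-1.000e-04  1.000e-03  2.613e-01]
```

>>> servo_tool:
  increments:
    - {"slide":[20,-38,-22],"dr":[0,0,0.05],"jaw":0}
    - {"slide":[40,-78,-44],"dr":[0,0,0.1],"jaw":0}
    - {"slide":[61,-120,-66],"dr":[0,0,0.15],"jaw":0}
    - {"slide":[82,-161,-88],"dr":[0,0,0.2],"jaw":0}
    - {"slide":[103,-202,-110],"dr":[0,0,0.26],"jaw":0}
    - {"slide":[103,-202,-110],"dr":[0,0,0.26],"jaw":0}
    - {"slide":[103,-202,-110],"dr":[0,0,0.26],"jaw":0}
    - {"slide":[103,-202,-110],"dr":[0,0,0.26],"jaw":0}

```text
t: 10.95
tool_pos: [0.5496, 0.2137, 0.4181]
orientation: [3.128, -0.271, -0.005]
force: [-0.3, -0.1, -0.2]
opening: 0.0935
gripper_force: 0.0
```

Run:
```python
from h import *
s=read_state();c,I,D=snap('wrist','w2');print(s['t'],s['tool_pos'],s['orientation'])
t=snap('top','top1')
```

```text
10.95 [0.5496391  0.21366867 0.41807912] [ 3.12818098 -0.27102499 -0.00502915]
```

View pics/w2.png

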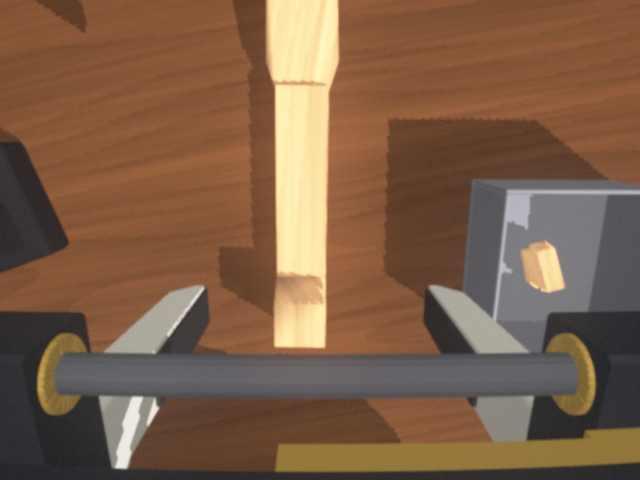

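View pics/top1.png

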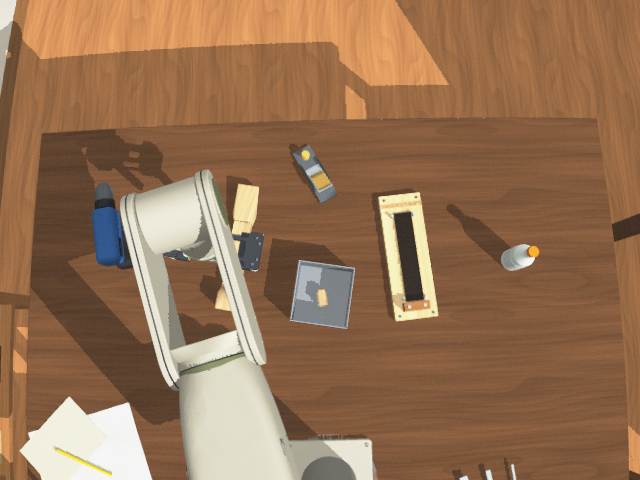

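The board is clear in the top view. The bin shows one pale object at (322,297), which I'll enlarge. In the wrist view the shaft edges are at columns 275 and 328, the nut line is at row 84, and the heel's end edge is at row 346.

Run:
```python
from h import *
c,I,D=load('w2'); P=cloud(c,D); Rr=I[:,:,0].astype(int)
a=cv2.resize(I[170:330,460:640],None,fx=2.2,fy=2.2); b=load('top1')[1][255:335,285:360]; b=cv2.resize(b,(330,352))
cv2.imwrite('pics/bin.png',np.hstack([a,b])[:,:,::-1])
L=[];Rg=[]
for v in range(95,240,5):
    x=np.where(Rr[v,255:350]>185)[0]+255; L.append((x.min()-.5,v));Rg.append((x.max()+.5,v))
print('cols',L[::7],Rg[::7])
z=np.median(P[110:230,285:318,2]);print('shaft z',z,'heel z',np.median(P[310:340,285:318,2]))
a=plane(c,L,z);b=plane(c,Rg,z);m=(a+b)/2;w=np.linalg.norm(a-b,axis=1);print('w',w.min(),w.max())
k=np.polyfit(m[:,0],m[:,1],1);print('line',k,np.degrees(np.arctan(k[0])))
nut=plane(c,[(301,84)],z)[0]
col=Rr[300:375,300]; print('heel col',col[30:60])
he=plane(c,[(300.5,347)],.054)[0]; print('nut',nut,'heel end',he,'len',np.linalg.norm((nut-he)[:2]))
d=np.array([1,k[0]])/np.hypot(1,k[0]); 
for nm,p,o in(('nut',nut,-127),('heel',he,103)):
    x=p[:2]+d*o/1000; print(nm,'->origin',x, 'line y',np.polyval(k,x[0]))
he2=P[310:340,280:322].reshape(-1,3); print('heel centre',np.median(he2,0), np.polyval(k,np.median(he2[:,0])))
```

```text
cols [(np.float64(274.5), 95), (np.float64(274.5), 130), (np.float64(274.5), 165), (np.float64(275.5), 200), (np.float64(275.5), 235)] [(np.float64(328.5), 95), (np.float64(328.5), 130), (np.float64(328.5), 165), (np.float64(326.5), 200), (np.float64(326.5), 235)]
shaft z 0.023478057867076713 heel z 0.053301230989626414
w 0.04619425644547775 0.04795318446594643
line [-0.18781631  0.33109434] -10.637162037496623
heel col [251 251 251 251 251 251 251 251 251 251 251 251 251 251 251 250 242 216
 177 158 159 157 156 148 127 109 104 100  96 107]
nut [0.66419435 0.20696438 0.02347806] heel end [0.43747943 0.24806654 0.054     ] len 0.23041059434486985
nut ->origin [0.53937674 0.23040717] line y 0.2297905939207167
heel ->origin [0.53870946 0.22905388] line y 0.22991591980827364
heel centre [0.45933903 0.24397125 0.05330564] 0.2448229821191607
```

View pics/bin.png

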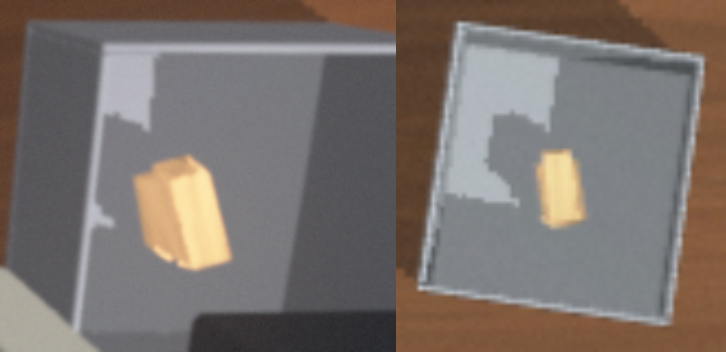

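Both offcuts are in the bin, with the stick resting on the wedge. Two measurements put the neck origin at (539, 230) mm with yaw -10.4°, and the lengths check out (230.4 mm and 46–48 mm).

Run:
```python
from h import *
s=read_state();print(s['tool_pos'],s['orientation'])
go((539,229.8,290,-10.45),(539,229.8,191,-10.45))
```

```text
[0.5496564  0.21308585 0.41855779] [ 3.12841916 -0.27318374 -0.00401714]
(539, 229.8, 290, -10.45) slide [-13.1 -14.8 128.6] dr [0.0015 0.0024 0.0082]
(539, 229.8, 191, -10.45) slide [-12.8 -15.  227.6] dr [0.0015 0.0024 0.0082]
```

>>> servo_tool:
  increments:
    - {"slide":[-13,-15,40],"dr":[0,0,0.008],"jaw":0}
    - {"slide":[-13,-15,80],"dr":[0,0,0.008],"jaw":0}
    - {"slide":[-13,-15,120],"dr":[0,0,0.008],"jaw":0}
    - {"slide":[-13,-15,150],"dr":[0,0,0.008],"jaw":0}
    - {"slide":[-13,-15,170],"dr":[0,0,0.008],"jaw":0}
    - {"slide":[-13,-15,185],"dr":[0,0,0.008],"jaw":0}
    - {"slide":[-13,-15,195],"dr":[0,0,0.008],"jaw":0}
    - {"slide":[-13,-15,203],"dr":[0,0,0.008],"jaw":0}
    - {"slide":[-13,-15,207],"dr":[0,0,0.008],"jaw":0}
    - {"slide":[-13,-15,210],"dr":[0,0,0.008],"jaw":0}
    - {"slide":[-13,-15,210],"dr":[0,0,0.008],"jaw":0}
    - {"slide":[-13,-15,210],"dr":[0,0,0.008],"jaw":0}
    - {"slide":[-13,-15,210],"dr":[0,0,0.008],"jaw":0}

```text
t: 12.35
tool_pos: [0.5401, 0.2315, 0.2109]
orientation: [-3.128, 0.284, -0.001]
force: [0.5, 0.1, -0.2]
opening: 0.0927
gripper_force: 0.0
```

Run:
```python
from h import *
go((539,229.8,191,-10.45))
```

```text
(539, 229.8, 191, -10.45) slide [-0.8  1.9 19.9] dr [-0.0005 -0.0009  0.0013]
```

>>> servo_tool:
  increments:
    - {"slide":[-0.8,1.9,6],"dr":[0,0,0],"jaw":0}
    - {"slide":[-0.8,1.9,11],"dr":[0,0,0],"jaw":0}
    - {"slide":[-0.8,1.9,16],"dr":[0,0,0],"jaw":0}
    - {"slide":[-0.8,1.9,19],"dr":[0,0,0],"jaw":0}
    - {"slide":[-0.8,1.9,20],"dr":[0,0,0],"jaw":0}
    - {"slide":[-0.8,1.9,20],"dr":[0,0,0],"jaw":0}
    - {"slide":[-0.8,1.9,20],"dr":[0,0,0],"jaw":1}
    - {"slide":[-0.8,1.9,20],"dr":[0,0,0],"jaw":1}
    - {"slide":[-0.8,1.9,20],"dr":[0,0,0],"jaw":1}
    - {"slide":[-0.8,1.9,20],"dr":[0,0,0],"jaw":1}
    - {"slide":[-0.8,1.9,20],"dr":[0,0,0],"jaw":1}
    - {"slide":[-0.8,1.9,20],"dr":[0,0,0],"jaw":1}
    - {"slide":[-0.8,1.9,20],"dr":[0,0,0],"jaw":1}
    - {"slide":[-0.8,1.9,20],"dr":[0,0,0],"jaw":1}
    - {"slide":[-0.8,1.9,20],"dr":[0,0,0],"jaw":1}
    - {"slide":[-0.8,1.9,20],"dr":[0,0,0],"jaw":1}
  force: 50

```text
t: 13.95
tool_pos: [0.5388, 0.2296, 0.1903]
orientation: [3.129, -0.284, -0.0]
force: [-0.3, -1.6, 0.5]
opening: 0.0454
gripper_force: 50.0
```

Run:
```python
from h import *
s=read_state();print(s['tool_pos'],s['orientation'],s['force'],s['wrist_torque'])
```

```text
[0.53875369 0.22956252 0.19027734] [ 3.12856761e+00 -2.84364242e-01 -7.05283551e-05] [-0.28053385 -1.6230085   0.45423521] [-0.30277664  0.07599736 -0.02981751]
```

Gripped. Now a slow 30 mm lift to check balance, including a wrist look.

>>> servo_tool:
  increments:
    - {"slide":[0,0,-3],"dr":[0,0,0],"jaw":1}
    - {"slide":[0,0,-8],"dr":[0,0,0],"jaw":1}
    - {"slide":[0,0,-14],"dr":[0,0,0],"jaw":1}
    - {"slide":[0,0,-20],"dr":[0,0,0],"jaw":1}
    - {"slide":[0,0,-26],"dr":[0,0,0],"jaw":1}
    - {"slide":[0,0,-30],"dr":[0,0,0],"jaw":1}
    - {"slide":[0,0,-30],"dr":[0,0,0],"jaw":1}
    - {"slide":[0,0,-30],"dr":[0,0,0],"jaw":1}
    - {"slide":[0,0,-30],"dr":[0,0,0],"jaw":1}

```text
t: 14.85
tool_pos: [0.5386, 0.2296, 0.2199]
orientation: [3.128, -0.284, -0.001]
force: [-0.0, -0.2, -3.9]
opening: 0.0454
gripper_force: 50.0
```

```bash
cat > tilt.py <<'E'
from h import *
import sys
s=read_state();c,I,D=snap('wrist',sys.argv[1]);P=cloud(c,D)
print(s['t'],s['tool_pos'],s['orientation'],s['force'],s['wrist_torque'],s['gripper_force'])
Rt=R.from_rotvec(s['orientation']).as_matrix(); Q=(P.reshape(-1,3)-s['tool_pos'])@Rt; Q=Q.reshape(480,640,3)*1000
# in tool coords; shaft top: bright, near axis, ahead of fingers
m=(I[:,:,0]>150)&(abs(Q[:,:,1])<18)&(Q[:,:,0]>25)&(Q[:,:,0]<115)&(Q[:,:,2]<185)&(Q[:,:,2]>140); q=Q[m]
k=np.polyfit(q[:,0],q[:,2],1); print('shaft n',m.sum(),'z at 0',k[1].round(2),'pitch deg',np.degrees(np.arctan(k[0])).round(2),'resid',np.std(q[:,2]-np.polyval(k,q[:,0])).round(2))
k=np.polyfit(q[:,1],q[:,2],1); print('roll deg',np.degrees(np.arctan(k[0])).round(2))
E
python3 tilt.py w3
```

```text
14.85 [0.53855672 0.22957133 0.21986885] [ 3.12844354e+00 -2.84237383e-01 -9.64360236e-04] [-0.03870339 -0.19826653 -3.92746582] [ 0.08903764  0.04624467 -0.02880372] 49.991068840026855
shaft n 27619 z at 0 166.86 pitch deg -0.03 resid 0.65
roll deg 0.09
```

The neck is level in the grip (pitch -0.03°, roll 0.09°), with the glue face about 191 mm below the TCP.

Run:
```python
from h import *
go((538.7,229.6,330,-10.4),(551.75,-219.7,330,5.1),(551.75,-219.7,265,5.1))
```

```text
(538.7, 229.6, 330, -10.4) slide [ 1.000e-01 -0.000e+00 -1.102e+02] dr [0.0004 0.0007 0.0003]
(551.75, -219.7, 330, 5.1) slide [  93.9  439.6 -110.1] dr [ 0.0003  0.0007 -0.2702]
(551.75, -219.7, 265, 5.1) slide [ 93.9 439.5 -45.1] dr [ 0.0003  0.0007 -0.2702]
```

>>> servo_tool:
  increments:
    - {"slide":[0,0,-10],"dr":[0,0,0],"jaw":1}
    - {"slide":[0,0,-30],"dr":[0,0,0],"jaw":1}
    - {"slide":[0,0,-55],"dr":[0,0,0],"jaw":1}
    - {"slide":[0,0,-80],"dr":[0,0,0],"jaw":1}
    - {"slide":[1,5,-100],"dr":[0,0,-0.003],"jaw":1}
    - {"slide":[4,18,-110],"dr":[0,0,-0.011],"jaw":1}
    - {"slide":[9,40,-110],"dr":[0,0,-0.025],"jaw":1}
    - {"slide":[15,70,-110],"dr":[0,0,-0.043],"jaw":1}
    - {"slide":[22.4,105,-110],"dr":[0,0,-0.065],"jaw":1}
    - {"slide":[30,140,-110],"dr":[0,0,-0.086],"jaw":1}
    - {"slide":[37.4,175,-110],"dr":[0,0,-0.108],"jaw":1}
    - {"slide":[45,210,-110],"dr":[0,0,-0.129],"jaw":1}
    - {"slide":[52.3,245,-110],"dr":[0,0,-0.151],"jaw":1}
    - {"slide":[60,280,-110],"dr":[0,0,-0.172],"jaw":1}
    - {"slide":[67.3,315,-110],"dr":[0,0,-0.194],"jaw":1}
    - {"slide":[75,350,-110],"dr":[0,0,-0.215],"jaw":1}
    - {"slide":[81.2,380,-110],"dr":[0,0,-0.234],"jaw":1}
    - {"slide":[86,404,-110],"dr":[0,0,-0.248],"jaw":1}
    - {"slide":[90,421,-110],"dr":[0,0,-0.259],"jaw":1}
    - {"slide":[92.5,433,-110],"dr":[0,0,-0.266],"jaw":1}

```text
t: 16.9
tool_pos: [0.5516, -0.2143, 0.3308]
orientation: [3.138, 0.132, 0.0]
force: [-1.0, -0.5, -3.2]
opening: 0.0456
gripper_force: 50.0
```

>>> servo_tool:
  increments:
    - {"slide":[1,6,0],"dr":[0,0,-0.004],"jaw":1}
    - {"slide":[1,6,0],"dr":[0,0,-0.004],"jaw":1}
    - {"slide":[1,6,0],"dr":[0,0,-0.004],"jaw":1}
    - {"slide":[1,6,0],"dr":[0,0,-0.004],"jaw":1}

```text
t: 17.3
tool_pos: [0.5533, -0.2179, 0.3302]
orientation: [-3.138, -0.141, 0.0]
force: [-0.5, -0.1, -3.9]
opening: 0.0458
gripper_force: 50.0
```

```bash
python3 tilt.py w4
python3 - <<'E'
from h import *
go((551.75,-219.7,265,5.1))
E
```

```text
17.3 [ 0.55330547 -0.21794235  0.33022031] [-3.13810268e+00 -1.40722120e-01  2.66966746e-04] [-0.47883898 -0.09984239 -3.86442973] [-0.00467312  0.02609741  0.05405238] 49.991151094436646
shaft n 27675 z at 0 166.87 pitch deg -0.04 resid 0.65
roll deg 0.05
(551.75, -219.7, 265, 5.1) slide [-1.7  1.6 65.2] dr [-0.0003  0.0001  0.0007]
```

>>> servo_tool:
  increments:
    - {"slide":[-0.5,0.5,4],"dr":[0,0,0],"jaw":1}
    - {"slide":[-1,1,14],"dr":[0,0,0],"jaw":1}
    - {"slide":[-1.7,1.6,27],"dr":[0,0,0],"jaw":1}
    - {"slide":[-1.7,1.6,40],"dr":[0,0,0],"jaw":1}
    - {"slide":[-1.7,1.6,51],"dr":[0,0,0],"jaw":1}
    - {"slide":[-1.7,1.6,59],"dr":[0,0,0],"jaw":1}
    - {"slide":[-1.7,1.6,63],"dr":[0,0,0],"jaw":1}
    - {"slide":[-1.7,1.6,65],"dr":[0,0,0],"jaw":1}
    - {"slide":[-1.7,1.6,65],"dr":[0,0,0],"jaw":1}
    - {"slide":[-1.7,1.6,65],"dr":[0,0,0],"jaw":1}
    - {"slide":[-1.7,1.6,65],"dr":[0,0,0],"jaw":1}
    - {"slide":[-1.7,1.6,65],"dr":[0,0,0],"jaw":1}

```text
t: 18.55
tool_pos: [0.5518, -0.2206, 0.2657]
orientation: [3.138, 0.139, 0.001]
force: [-0.1, -0.0, -3.9]
opening: 0.0453
gripper_force: 50.0
```

```bash
python3 tilt.py w5
python3 - <<'E'
from h import *
go((551.75,-219.7,265,5.1)); snap('scene','scene5')
E
```

```text
18.55 [ 0.55181581 -0.22063423  0.26571837] [3.13814004e+00 1.39465926e-01 1.06294677e-03] [-0.12246703 -0.00931532 -3.8610419 ] [0.00976566 0.06142907 0.0034151 ] 49.99108135700226
shaft n 27688 z at 0 166.84 pitch deg -0.05 resid 0.65
roll deg 0.04
(551.75, -219.7, 265, 5.1) slide [ 0.  -0.9  0.6] dr [ 0.0004 -0.0006 -0.0002]
```

View pics/w5.png

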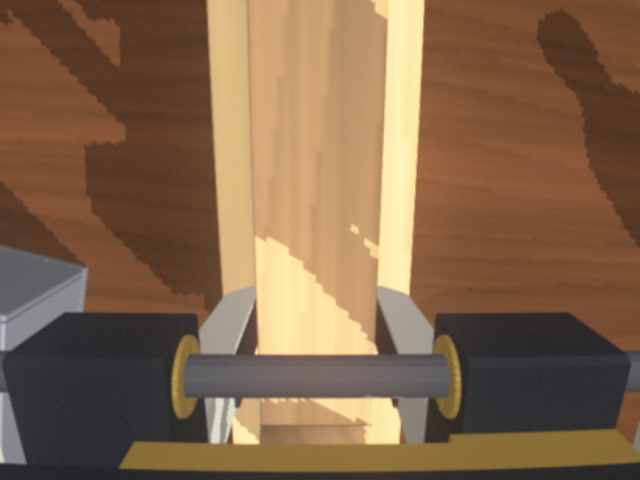

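View pics/scene5.png

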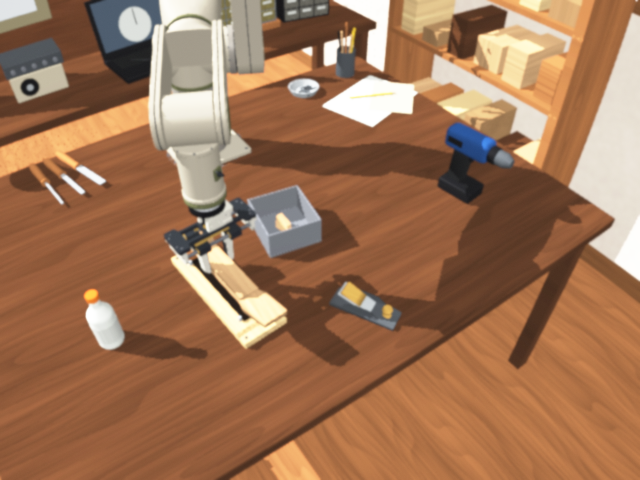

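The wrist view shows the neck edges at columns 249 and 387, centred over the plywood edges at 210 and 423. The scene view shows the neck held above the board and the bystanders untouched. I'll check the centring with numbers.

Run:
```python
from h import *
c,I,D=load('w5'); P=cloud(c,D); Z=P[:,:,2]
def mid(lo,hi,z,rows,ext):
    L=[];Q=[]
    for v in rows:
        x=np.where((Z[v]>lo)&(Z[v]<hi)&(np.arange(640)>180)&(np.arange(640)<460))[0]
        L.append((x.min()-.5,v));Q.append((x.max()+.5,v))
    a=plane(c,L,z);b=plane(c,Q,z);m=(a+b)/2;k=np.polyfit(m[:,0],m[:,1],1);print('w',np.median(np.linalg.norm(a-b,axis=1)).round(4),'yaw',np.degrees(np.arctan(k[0])).round(2),[np.polyval(k,x).round(4) for x in(.55,.6,.65)])
mid(.085,.11,.0985,range(60,270,6),0)
mid(.010,.11,.018,range(20,270,6),0)
```

```text
w 0.0457 yaw 4.87 [np.float64(-0.2199), np.float64(-0.2156), np.float64(-0.2113)]
w 0.109 yaw 5.17 [np.float64(-0.2195), np.float64(-0.215), np.float64(-0.2105)]
```

>>> servo_tool:
  increments:
    - {"slide":[0,-0.7,0.5],"dr":[0,0,-0.004],"jaw":1}
    - {"slide":[0,-0.7,0.5],"dr":[0,0,-0.004],"jaw":1}
    - {"slide":[0,-0.7,0.5],"dr":[0,0,-0.004],"jaw":1}
    - {"slide":[0,-0.7,0.5],"dr":[0,0,-0.004],"jaw":1}
    - {"slide":[0,-0.7,0.5],"dr":[0,0,-0.004],"jaw":1}
    - {"slide":[0,-0.7,0.5],"dr":[0,0,-0.004],"jaw":1}
    - {"slide":[0,-0.7,0.5],"dr":[0,0,-0.004],"jaw":1}
    - {"slide":[0,-0.7,0.5],"dr":[0,0,-0.004],"jaw":1}

```text
t: 19.45
tool_pos: [0.5516, -0.2199, 0.2648]
orientation: [3.138, 0.146, 0.0]
force: [0.3, 0.9, -3.8]
opening: 0.0459
gripper_force: 50.0
```

```bash
python3 -c "
from h import *
s=read_state();print(s['tool_pos'],s['orientation'],abs(s['dq']).max() if hasattr(s['dq'],'max') else s['dq'],s['gripper_force']);print(close_job())"
```

```text
[ 0.55161689 -0.21987319  0.26475727] [3.13817788e+00 1.45817937e-01 6.17764883e-05] 0.0014780932999092801 49.99111354351044
the job is handed in; nothing more can be done
None
```

Both offcuts are in the scrap bin, and the arm is holding the neck level and still about 5 cm above the fingerboard, heel at the stop block and centred on the board to about 1 mm; the job is handed in at 19.5 s.

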